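Set the bench reader and hold its light cover home

TASK

Turn the grey programme sleeve on the bench reader to 4 (four dots) first. Then fetch the light cover by its blue handle, slide it squarely over the reader's deck until it drops onto the sprung brass locating pin, press it fully down against the sprung seal, and finish while still holding it pressed down, without letting go. Leave the bottle, the slide box and the tube rack undisturbed.

Things in the scene. Friction and masses are not known exactly. Their poses are not given: they have to be found in the camera images.
- reader: white bench reader, a fixed box 160 (x) by 300 (y) by 60 mm high, origin at the centre of its underside on the bench. Its y axis is its long direction: the black rubber deck lies on top at the +y end, the programme sleeve at the -y end. Its position and yaw vary.
- deck (a point): centre of the deck, on the reader's flat top 60 mm above the bench, axes as the reader's. The black rubber seal around it is a frame 80 (x) by 150 (y) mm with an opening 26 by 64 mm in which the brass locating pin stands, on the line x = 0, clamped anywhere from y = -10 to +10 mm of this point: its place varies and is not measured (it can be seen until the cover hides it).
- pin (a joint): how far the sprung brass pin is pushed down (m), 0 = up, 0.004 = most. 8 mm diameter, chamfered tip 12 mm above the reader's top when up. Takes 1.4 N to start, 4.2 N at the bottom. It springs up into the cover's socket when that slides over it, and then stops further sliding; a cover beside the pin stays 8 mm or more above the reader's top there.
- sleeve (a joint): programme sleeve angle (rad), grows clockwise seen from above, click detents: 0 = one dot, 0.45 = two, 0.90 = three, 1.35 = four, 1.80 = five, 2.25 = six. Starts somewhere from one to three. Its orange pointer points at the dots round it; at 0 it points 1.125 rad anticlockwise of the reader's +x. A click takes about 0.05 N m; let go, it settles in the nearest click.
- sleeve_grip (a point): point on the upright axis of the programme sleeve at a good height to grip it, 28 mm above the reader's top. The sleeve is a grey knurled upright cylinder, 35 mm diameter (38 mm at its lowest 3 mm), its top 40 mm above the reader's top, free space around; any gripping direction will do.
- cover: loose light cover, 0.2 to 0.4 kg, upright on the bench: grey plate 76 (x) by 90 (y) by 20 mm with a blue handle block centred on it, 50 (x) by 24 (y) mm, from 20 to 54 mm above the underside. Origin: centre of the underside and of the blind socket there (16 in x by 12 in y, 15 mm deep, chamfered). Half a turn makes no difference.
- seal (a joint): how far the sprung seal is pressed down (m): 0 = free, its top 4 mm above the reader's top; 0.004 = fully down, level with it, the cover then flat on the reader. It yields from about 6 N and is fully down at about 10 N, the cover's weight (2 to 4 N) included, and springs up again when the push ends.
- reagent: bystander: amber bottle with red cap, 52 mm diameter, 130 mm high, origin under its centre
- slidebox: bystander: yellow slide box 90 by 170 by 34 mm, origin under its centre
- tuberack: bystander: blue tube rack 60 by 140 by 45 mm with capped tubes up to 91 mm, origin under its centre
There are look-alikes about, which are no part of the job. What is shaped like the cover but green or pink is not meant.

How it is judged (in metres and radians):
On the way, in this order (a step that is already met when the one before it is completed fails the run):
1. the programme sleeve is set to 4 (value of joint sleeve between 1.23 and 1.47 rad and velocity of joint sleeve between -0.3 and 0.3 rad/s), for 0.3 s.
2. the cover has dropped onto the locating pin, the sleeve still at 4 (value of joint sleeve between 1.23 and 1.47 rad and x of cover in the frame of deck between -0.01 and 0.01 m and y of cover in the frame of deck between -0.016 and 0.016 m and angle between the x axis of cover and the x axis of reader, either way round below 0.2 rad and z of cover in the frame of deck below 0.0055 m and angle between cover's own z axis and vertical below 0.06 rad), for 0.1 s.
At the end, for the whole second after the job is handed in: Sleeve at 4 (within 0.12 rad); cover on the pin: within 10 mm (x), 16 mm (y) and 0.2 rad of the deck point, tilt under 0.05 rad, underside under 2 mm above the reader's top, seal pressed over 3 mm; cover at rest, robot still pressing it (over 2 N) (value of joint sleeve between 1.23 and 1.47 rad and x of cover in the frame of deck between -0.01 and 0.01 m and y of cover in the frame of deck between -0.016 and 0.016 m and angle between the x axis of cover and the x axis of reader, either way round below 0.2 rad and value of joint seal above 0.003 m and z of cover in the frame of deck below 0.002 m and angle between cover's own z axis and vertical below 0.05 rad and linear speed of cover below 0.02 m/s and contact force between any of the fingers, the arm and cover above 2 N); the arm keeps its last pose, push and grip.
It fails at once if the bottle is disturbed (moved over 20 mm or tipped) (distance of reagent from where it was at the start of the episode above 0.02 m or angle between reagent's own z axis and vertical above 0.3 rad).
It fails at once if the slide box is disturbed (moved over 20 mm or tipped) (distance of slidebox from where it was at the start of the episode above 0.02 m or angle between slidebox's own z axis and vertical above 0.3 rad).
It fails at once if the tube rack is disturbed (moved over 20 mm or tipped) (distance of tuberack from where it was at the start of the episode above 0.02 m or angle between tuberack's own z axis and vertical above 0.3 rad).
It also fails if it takes over 58 s, if anything falls off the work surface, if the arm or the gripper's body presses on something with over 40 N, if the wrist force passes 120 N, or if a joint passes its speed limit or range.

ROBOT

A 7-joint arm with a two-finger parallel gripper is mounted at the origin on the work surface. World frame = base frame: x ahead of the robot, y to its left, z up, the work surface at z = 0. Lengths are in m, angles in degrees, forces in N, time in s.
With the tool pointing down it reaches from about 0.4 to 0.85 m from the base axis. Payload 4.5 kg.
Tool frame: the origin (TCP) lies on the front face of the gripper's body, between the roots of the fingers; the fingertips stand 64 mm ahead of it and the grasp point (between the pads) lies 45 mm ahead of it; z points along the fingers, y is the line along which they close (so a half turn about z gives the same grasp; the last joint's range is limited). The gripper opens to 88 mm and grips with 3 to 60 N. Pads are 18 mm wide; open, the fingers measure 123 mm over their backs; the gripper's body (75 mm by 187 mm) begins 45 mm behind the grasp point.
Start: joints at [67.598, 39.483, -11.15, 89.685, 9.013, 51.709, -12.324], TCP at [0.258, -0.569, 0.303] pointing down, gripper open.
Joint ranges: [-172.22, 172.22], [-26.19, 119.32], [-84.43, 86.54], [7.71, 146.69], [-57.33, 237.33], [2.42, 119.75], [-152.13, 152.13]. Speed limits (degrees/s): [147.25, 147.25, 180, 180, 180, 180, 180].

INTERFACE

Orientations are given as a 3x3 rotation matrix whose columns are the frame's x, y, z axes.
In Python, from workcell import sensors, vision, robot gives the robot as it stands.
- The arm moves only by the tool drive_tool, never from a script. Its argument "moves" is a list of rows, each a list of 7 numbers: the shift along the tool's x, y, z each as a share of 20 mm, from -1 to 1, then the turn, a rotation vector about the tool's x, y, z each as a share of 0.08 rad, from -1 to 1, then the opening, from -1 (shut) to 1 (fully open). In form: [[x, y, z, wx, wy, wz, fingers], ...]. A call has 1 to 20 rows; each row shifts and turns the commanded pose from where the row before left it, along the tool's axes as they then stand; what a row does not reach is not made up. A row lasts 1/8 s, in which the tool goes at most 62.5 mm and 10.7 degrees, less where a joint would pass 70% of its speed; a pose out of reach is approached as far as the arm can. A call with a number of a shift or a turn outside -1 to 1 is refused whole. A call with a gripper value outside its range is refused whole. The fingers move at their own pace and stop on an object; the grip force is fixed at half the most. Time passes only in rows, so rows that do not move let the fingers close. It gives the time, the measured TCP pose, the force, the opening and the grip force at its end, in the units of the state.
- sensors.read_state(): the state, without advancing time (a new reading comes with each control period).
- vision.capture(name): name is "scene" or "top" or "wrist"; returns a dict with "pixels" (400x640x3 uint8, red, green, blue), "vfov" (degrees; the focal length in pixels is half the picture's height over the tangent of half this angle, whatever the lens; pixels are square), "cx", "cy" (the principal point, pixels), "k1" (the pictures are not rectified: a ray, as slopes to the right and down, at radius r is drawn at 1 + k1 r^2 times it, then the intrinsics apply), "position" and "rotation" of the camera in the world. Camera axes: x right, y down, z forward; pixel columns grow to the right and rows downward; lengths in m; the calibration is good to about 2 mm. A picture is of the moment at which its call begins. There is no depth.
- robot.close_job(): hands the job in; it is judged then, once.
The state is a dict: "t": time; "qpos": joint angles; "joint_vel": joint speeds; "joint_torque": joint torques, N m; "tool_pos": TCP position; "eef_rot": TCP orientation; "force": force on the tool from outside, world axes, zero at the start; "moment": the same for the moment, N m; "grip_width": finger opening in m; "grasp_force": force on a finger pad.
Only numpy, scipy, OpenCV 4.12 (cv2) and the standard library are available. Lean on these libraries where they do the work, as an engineer would, in place of code of your own. Each camera call takes 0.05 s, during which the arm holds its last target. There are 200 camera calls.

## Working session

There is one attempt and no reset: what is moved stays moved. The work goes in short steps, Python scripts to look and compute and a tool call to move; the robot and the scene stay as the last step left them, time stands still between calls to the robot, and variables do not carry over. Pictures are saved under pics/ and viewed, at most 10 in all, crops included, and the job is handed in when it is done.

Besides the shell and the picture viewer there is one more tool, called after "Call:" in YAML: its name, and indented under it one key for each argument. drive_tool: Moves the arm, as the interface text tells. Shift numbers are shares of 20 mm and turn numbers shares of 0.08 rad, none past 1 either way. Its arguments: {"type":"object","properties":{"moves":{"type":"array"}},"required":["moves"]}

```bash
mkdir -p pics; cat > h.py <<'E'
import numpy as np, cv2
from workcell import sensors, vision, robot
def cap(n,save=None):
    c=vision.capture(n)
    if save: cv2.imwrite('pics/'+save,cv2.cvtColor(np.asarray(c['pixels']),cv2.COLOR_RGB2BGR))
    return c
def f(c): return 200/np.tan(np.radians(c['vfov'])/2)
def ray(c,u,v):
    xd=np.array([(u-c['cx'])/f(c),(v-c['cy'])/f(c)]); x=xd.copy()
    for _ in range(30): x=xd/(1+c['k1']*(x@x))
    return np.asarray(c['rotation'])@np.array([x[0],x[1],1])
def at(c,u,v,z):
    d=ray(c,u,v); p=np.asarray(c['position']); return p+d*(z-p[2])/d[2]
def proj(c,P):
    q=np.asarray(c['rotation']).T@(np.asarray(P)-c['position']); s=q[:2]/q[2]
    s=s*(1+c['k1']*(s@s)); return s*f(c)+[c['cx'],c['cy']]
E
python3 - <<'E'
from h import *
import pickle
a=cap('top','top0.png'); b=cap('scene','scene0.png')
pickle.dump((a,b),open('c0.pkl','wb'))
for c in(a,b): print(c['position'],np.round(c['rotation'],3),c['vfov'],c['k1'])
s=sensors.read_state(); print(s['t'],s['tool_pos'],np.round(s['eef_rot'],3),s['grip_width'])
E
```

```text
[0.32164416 0.03462843 1.18072759] [[ 0.025 -0.988  0.153]
 [-0.999 -0.028 -0.02 ]
 [ 0.024 -0.153 -0.988]] 50.568476101494866 -0.020787534443876095
[ 1.37478222 -0.0781656   0.85946048] [[ 0.131  0.667 -0.733]
 [ 0.991 -0.086  0.099]
 [ 0.003 -0.74  -0.673]] 45.56859279023642 -0.1309752210787321
0.1 [ 0.25735693 -0.56905419  0.30199116] [[ 0.911  0.412 -0.001]
 [ 0.412 -0.911  0.001]
 [-0.    -0.002 -1.   ]] 0.08788753360435603
```

View pics/top0.png

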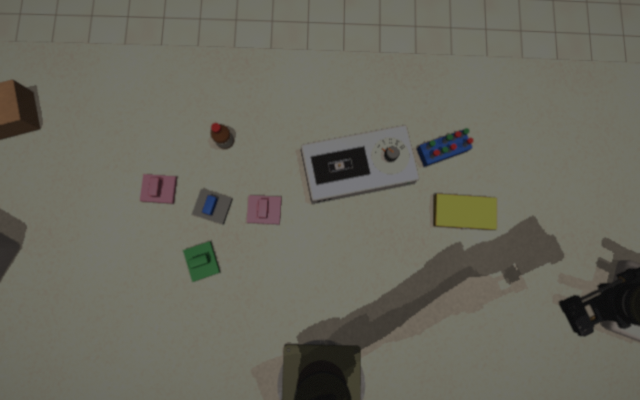

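View pics/scene0.png

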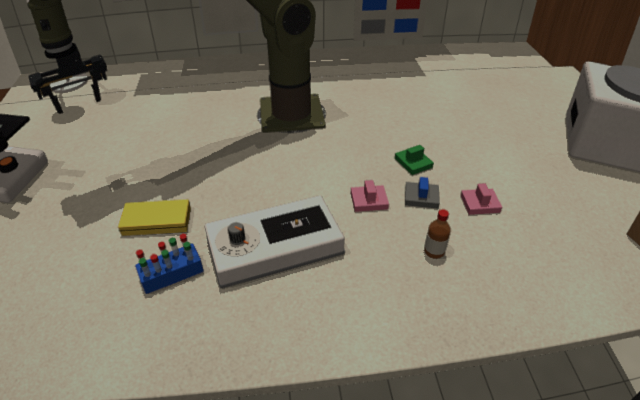

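The top view shows the blue-handled grey cover at (210,205). Look-alikes are pink at (156,188) and (263,208) and green at (201,261), so the blue one is the target. The reader is at about (360,163) with its sleeve at (391,153). The bottle is at (221,134), the rack at (446,147) and the slide box at (466,211). Next I'll measure and check a close crop.

```bash
python3 - <<'E'
from h import *
import pickle
a,b=pickle.load(open('c0.pkl','rb'))
im=cv2.cvtColor(np.asarray(a['pixels']),cv2.COLOR_RGB2BGR); hsv=cv2.cvtColor(im,cv2.COLOR_BGR2HSV)
def comp(m,box):
    u0,v0,u1,v1=box; mm=np.zeros_like(m); mm[v0:v1,u0:u1]=m[v0:v1,u0:u1]
    n,l,st,ce=cv2.connectedComponentsWithStats(mm); i=1+st[1:,4].argmax(); return np.argwhere(l==i)[:,::-1].astype(np.float32)
def rect(px,z):
    P=np.array([at(a,u,v,z)[:2] for u,v in px],np.float32); r=cv2.minAreaRect(P*1000); print(np.round(r[0],1),np.round(r[1],1),round(r[2],1)); return r
blue=((hsv[...,0]>105)&(hsv[...,0]<130)&(hsv[...,1]>140)).astype(np.uint8)
p=comp(blue,(190,185,235,230)); print('handle',len(p)); rect(p,.054)
blk=(hsv[...,2]<50).astype(np.uint8)
p=comp(blk,(305,140,372,190)); print('seal',len(p)); rect(p,.063)
print(hsv[208,200],hsv[198,225],hsv[175,335:345:5],hsv[185,380],hsv[240,300])
crops=[im[110:210,290:430],im[180:230,185:240]]
x=cv2.resize(crops[0],None,fx=4,fy=4,interpolation=cv2.INTER_CUBIC); y=cv2.resize(crops[1],None,fx=4,fy=4,interpolation=cv2.INTER_CUBIC)
o=np.zeros((400,800,3),np.uint8); o[:400,:560]=x; o[:200,560:780]=y
cv2.imwrite('pics/crop0.png',np.clip(o*1.6,0,255).astype(np.uint8))
E
```

```text
handle 162
[464.8 312.8] [24.9 46.4] 73.8
seal 1342
[581.7 -33.7] [ 75.3 145.8] 12.9
[20 20 76] [17 23 77] [[15 22 23]
 [ 0 24 21]] [150   2 117] [ 30  22 117]
```

View pics/crop0.png

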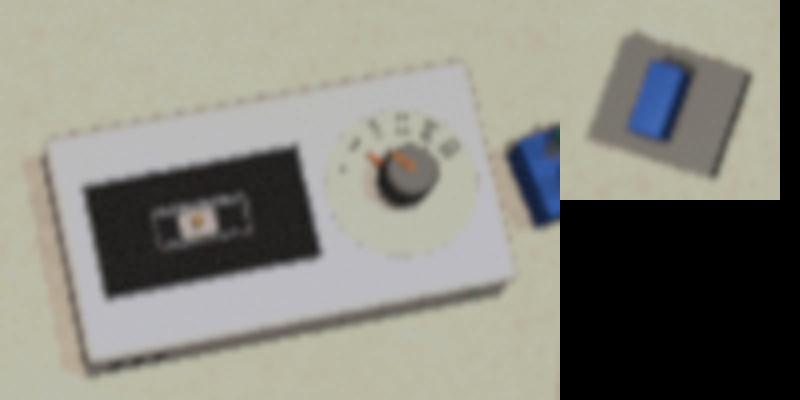

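The crop confirms the cover: blue handle on a grey plate. The sleeve pointer seems to be at two dots, and the pin stands near the middle of the seal's opening, about crop (199,222). Now I'll compute the way to the sleeve.

```bash
cat >> h.py <<'E'
def go(P,yaw=None):
    "rows needed: tool shift (m/20mm) to TCP P, turn about tool z (units of .08) to tool-y heading yaw deg (mod 180)"
    s=sensors.read_state(); R=np.asarray(s['eef_rot']); d=R.T@(np.asarray(P)-s['tool_pos'])
    print('units',np.round(d/.02,2),end=' ')
    if yaw is not None:
        h=np.degrees(np.arctan2(R[1,1],R[0,1])); w=(h-yaw+90)%180-90; print('turn',round(np.radians(w)/.08,2),'heading',round(h,1),end=' ')
    print('t',s['t'],'F',np.round(s['force'],1),'w',round(s['grip_width'],4),'j',np.round(s['qpos'],0))
E
python3 - <<'E'
from h import *
import pickle
a,b=pickle.load(open('c0.pkl','rb'))
cr=lambda u,v:(290+(u+.5)/4-.5,110+(v+.5)/4-.5)
print('dial',at(a,*cr(401,182),.061),'sleevetop',at(a,*cr(412,165),.1))
C=[at(a,*cr(*q),.06)[:2] for q in((48,143),(463,62),(513,280),(90,362))]
print(np.round(C,3),np.mean(C,0)); 
for i in range(4): d=C[(i+1)%4]-C[i]; print(np.linalg.norm(d),np.degrees(np.arctan2(d[1],d[0])))
print('pin',at(a,*cr(199,220),.072))
S=at(a,*cr(401,182),.061); go([S[0],S[1],.303])
E
```

```text
dial [ 0.6137716  -0.16949147  0.061     ] sleevetop [ 0.61536332 -0.1696839   0.1       ]
[[ 0.634  0.072]
 [ 0.701 -0.213]
 [ 0.548 -0.246]
 [ 0.484  0.039]] [ 0.59165551 -0.08693875]
0.2926268226323059 -76.77936111462594
0.1562492538559215 -167.74356679691607
0.29228430768945024 102.69610775351035
0.15356820949728908 12.37197595774755
pin [ 0.58042858 -0.03130152  0.072     ]
units [ 24.47 -10.86  -0.04] t 0.1 F [ 0.5 -0.7  0.4] w 0.0879 j [ 68.  40. -11.  90.   9.  52. -12.]
```

Call:
drive_tool:
  moves:
    - [0.98,-0.434,0,0,0,0,1]
    - [0.98,-0.434,0,0,0,0,1]
    - [0.98,-0.434,0,0,0,0,1]
    - [0.98,-0.434,0,0,0,0,1]
    - [0.98,-0.434,0,0,0,0,1]
    - [0.98,-0.434,0,0,0,0,1]
    - [0.98,-0.434,0,0,0,0,1]
    - [0.98,-0.434,0,0,0,0,1]
    - [0.98,-0.434,0,0,0,0,1]
    - [0.98,-0.434,0,0,0,0,1]
    - [0.98,-0.434,0,0,0,0,1]
    - [0.98,-0.434,0,0,0,0,1]
    - [0.98,-0.434,0,0,0,0,1]
    - [0.98,-0.434,0,0,0,0,1]
    - [0.98,-0.434,0,0,0,0,1]
    - [0.98,-0.434,0,0,0,0,1]
    - [0.98,-0.434,0,0,0,0,1]
    - [0.98,-0.434,0,0,0,0,1]
    - [0.98,-0.434,0,0,0,0,1]
    - [0.98,-0.434,0,0,0,0,1]

```text
t: 2.6
tool_pos: [0.5441, -0.2486, 0.3027]
eef_rot: [[0.911, 0.412, 0.0], [0.412, -0.911, -0.0], [-0.0, 0.0, -1.0]]
force: [0.8, 0.8, -0.1]
grip_width: 0.0883
grasp_force: 0.0
```

Call:
drive_tool:
  moves:
    - [0.98,-0.434,0,0,0,0,1]
    - [0.98,-0.434,0.5,0,0,0,1]
    - [0.98,-0.434,0.5,0,0,0,1]
    - [0.98,-0.434,0.5,0,0,0,1]
    - [0.98,-0.434,0.5,0,0,0,1]
    - [0,0,0,0,0,0,1]
    - [0,0,0,0,0,0,1]

```text
t: 3.48
tool_pos: [0.6143, -0.1707, 0.2627]
eef_rot: [[0.911, 0.411, -0.001], [0.411, -0.911, -0.001], [-0.001, 0.001, -1.0]]
force: [0.5, 0.2, 0.4]
grip_width: 0.0879
grasp_force: 0.0
```

```bash
python3 - <<'E'
from h import *
import pickle
c=cap('wrist','w1.png'); pickle.dump(c,open('c1.pkl','wb')); print(c['position'],np.round(c['rotation'],2))
print(proj(c,[.6145,-.1695,.1]),proj(c,[.5804,-.0313,.072])); go([.6145,-.1695,.133])
E
```

```text
[ 0.68217893 -0.13989645  0.3443604 ] [[ 0.41 -0.87 -0.26]
 [-0.91 -0.39 -0.12]
 [ 0.    0.29 -0.96]]
[320.79719273 197.07229515] [151.0851313  157.40757306]
units [ 0.05 -0.07  6.5 ] t 3.525 F [0.6 0.1 0.4] w 0.0881 j [ 15.  43.  -7.  90.   7.  48. -60.]
```

View pics/w1.png

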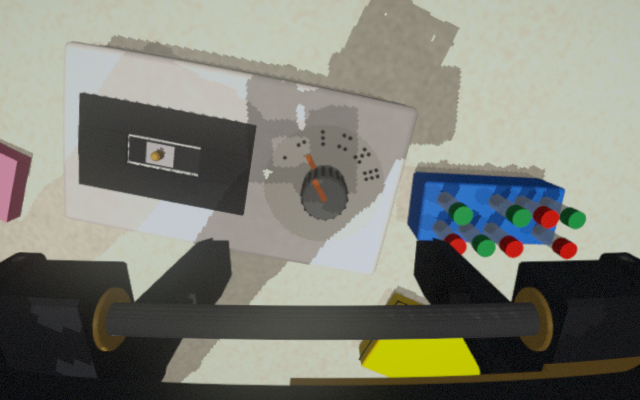

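The wrist view shows the sleeve top at about (324,198), the pointer from (323,200) to (308,155), the dots at (284,157), (301,143), (323,137) and (347,140), and the pin at (158,154). I'll convert the pointer and dots to angles.

```bash
python3 - <<'E'
from h import *
import pickle
c=pickle.load(open('c1.pkl','rb'))
im=cv2.cvtColor(np.asarray(c['pixels']),cv2.COLOR_RGB2BGR); h=cv2.cvtColor(im,cv2.COLOR_BGR2HSV)
o=((h[...,0]>4)&(h[...,0]<16)&(h[...,1]>130)&(h[...,2]>70))[145:215,290:360].astype(np.uint8)
n,l,st,ce=cv2.connectedComponentsWithStats(o)
ax=np.array([.6145,-.1695])
def ang(u,v,z):
    d=at(c,u,v,z)[:2]-ax; return np.hypot(*d),((np.radians(12.6)+1.125)-np.arctan2(d[1],d[0]))
for i in range(1,n):
    if st[i,4]<8: continue
    q=np.argwhere(l==i)[:,::-1]+[290,145]
    for z in(.064,.101):
        P=np.array([at(c,u,v,z)[:2] for u,v in q]); m=P.mean(0); u,s,vt=np.linalg.svd(P-m); d=vt[0]*np.sign(vt[0]@(m-ax+[1e-3,0])); print(st[i,4],ce[i]+[290,145],z,'pos',m,np.hypot(*(m-ax)),'sleeve ang pos',1.125+.22-np.arctan2(*(m-ax)[::-1]),'dir',1.125+.22-np.arctan2(d[1],d[0]))
for u,v in((284,157),(301,143),(323,137),(347,140)): print(ang(u,v,.061))
print('pin',at(c,158,154,.072))
cv2.imwrite('pics/w1c.png',cv2.resize(im[120:240,260:400],None,fx=5,fy=5,interpolation=cv2.INTER_CUBIC))
E
```

```text
70 [310.47142857 161.7       ] 0.064 pos [ 0.62914467 -0.15333705] 0.02181071581494754 sleeve ang pos 0.5103591475010251 dir 0.4710034197544656
70 [310.47142857 161.7       ] 0.101 pos [ 0.63614376 -0.15156325] 0.02811012727110918 sleeve ang pos 0.6529870373648234 dir 0.4710034197544658
124 [318.90322581 189.9516129 ] 0.064 pos [ 0.60964948 -0.1697973 ] 0.004859619253194916 sleeve ang pos 4.4253774379744595 dir 3.5976390645891287
124 [318.90322581 189.9516129 ] 0.101 pos [ 0.61922141 -0.16585119] 0.005967036302441127 sleeve ang pos 0.6870524889549282 dir 0.45604641099933574
(np.float64(0.03895101822472534), np.float64(-0.002731878588306591))
(np.float64(0.038931204022888535), np.float64(0.4819106204961069))
(np.float64(0.04023115986866669), np.float64(0.9647571603759333))
(np.float64(0.04351707320341466), np.float64(1.4429387055842737))
pin [ 0.58551304 -0.03589354  0.072     ]
```

View pics/w1c.png

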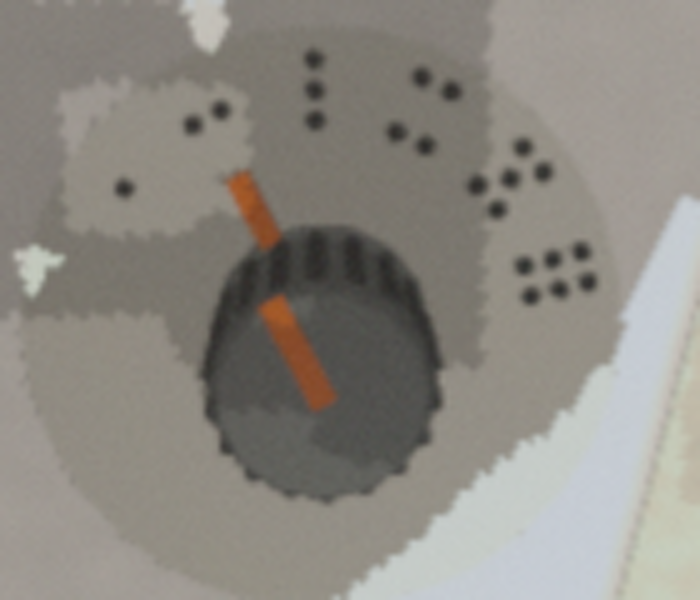

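The pointer is at two dots (about 0.46 rad), so four is 0.9 rad clockwise. I'll descend, grip and turn.

Call:
drive_tool:
  moves:
    - [0,0.07,1,0,0,0,1]
    - [0,0,1,0,0,0,1]
    - [0,0,1,0,0,0,1]
    - [0,0,1,0,0,0,1]
    - [0,0,1,0,0,0,1]
    - [0,0,1,0,0,0,1]
    - [0,0,0.5,0,0,0,1]
    - [0,0,0,0,0,0,1]
    - [0,0,0,0,0,0,0.1]
    - [0,0,0,0,0,0,-0.1]
    - [0,0,0,0,0,0,-1]
    - [0,0,0,0,0,0,-1]
    - [0,0,0,0,0,0,-1]
    - [0,0,0,0,0,0,-1]

```text
t: 5.28
tool_pos: [0.6155, -0.1717, 0.1329]
eef_rot: [[0.911, 0.412, 0.001], [0.412, -0.911, -0.001], [0.0, 0.001, -1.0]]
force: [0.8, -0.9, -0.6]
grip_width: 0.0339
grasp_force: 30.0
```

Gripped: the opening is 34 mm on the knurled 35 mm sleeve. Now I'll turn it clockwise.

Call:
drive_tool:
  moves:
    - [0,0,0,0,0,0.75,-1]
    - [0,0,0,0,0,0.75,-1]
    - [0,0,0,0,0,0.75,-1]
    - [0,0,0,0,0,0.75,-1]
    - [0,0,0,0,0,0.75,-1]
    - [0,0,0,0,0,0.75,-1]
    - [0,0,0,0,0,0.75,-1]
    - [0,0,0,0,0,0.75,-1]
    - [0,0,0,0,0,0.75,-1]
    - [0,0,0,0,0,0.75,-1]
    - [0,0,0,0,0,0.75,-1]
    - [0,0,0,0,0,0.75,-1]
    - [0,0,0,0,0,0.75,-1]
    - [0,0,0,0,0,0.75,-1]
    - [0,0,0,0,0,0.75,-1]
    - [0,0,0,0,0,0.1,-1]
    - [0,0,0,0,0,0,-1]
    - [0,0,0,0,0,0,-1]
    - [0,0,0,0,0,0,-1]

```text
t: 7.65
tool_pos: [0.6154, -0.1732, 0.1329]
eef_rot: [[0.885, -0.465, 0.001], [-0.465, -0.885, -0.003], [0.003, 0.002, -1.0]]
force: [0.5, -5.6, -1.5]
grip_width: 0.0343
grasp_force: 30.0
```

Call:
drive_tool:
  moves:
    - [0,0,0,0,0,0,1]
    - [0,0,0,0,0,0,1]
    - [0,0,0,0,0,0,1]
    - [0,0,0,0,0,0,1]
    - [0,0,0,0,0,0,1]
    - [0,0,-1,0,0,0,1]
    - [0,0,-1,0,0,0,1]
    - [0,0,-1,0,0,0,1]
    - [0,0,-1,0,0,0,1]
    - [0,0,-1,0,0,0,1]
    - [0,0,-1,0,0,0,1]
    - [0,0,-0.5,0,0,-1,1]
    - [0,0,0,0,0,-1,1]
    - [0,0,0,0,0,0,1]
    - [0,0,0,0,0,0,1]

```text
t: 9.52
tool_pos: [0.6152, -0.1711, 0.2635]
eef_rot: [[0.948, -0.319, 0.001], [-0.319, -0.948, -0.0], [0.001, 0.0, -1.0]]
force: [0.1, 0.6, -1.1]
grip_width: 0.0881
grasp_force: 0.0
```

```bash
python3 - <<'E'
from h import *
import pickle
c=cap('wrist','w2.png'); pickle.dump(c,open('c2.pkl','wb'))
im=cv2.cvtColor(np.asarray(c['pixels']),cv2.COLOR_RGB2BGR); h=cv2.cvtColor(im,cv2.COLOR_BGR2HSV)
ax=np.array([.6155,-.172]); print(proj(c,[*ax,.1]))
u0,v0=(proj(c,[*ax,.1])-50).astype(int)
o=((h[...,0]>4)&(h[...,0]<16)&(h[...,1]>130)&(h[...,2]>50)).astype(np.uint8); o[:,:u0]=0;o[:,u0+100:]=0;o[:v0]=0;o[v0+100:]=0
n,l,st,ce=cv2.connectedComponentsWithStats(o)
for i in range(1,n):
    if st[i,4]<8: continue
    P=np.array([at(c,u,v,.09)[:2] for u,v in np.argwhere(l==i)[:,::-1]]); m=P.mean(0); d=np.linalg.svd(P-m)[2][0]; d*=np.sign(d[0]); print(st[i,4],ce[i],'dir',1.125+.22-np.arctan2(d[1],d[0]))
# cover from top cam
go([.465,.313,.26],73.8)
E
```

```text
[323.43617607 197.1995308 ]
65 [315.23076923 160.07692308] dir 1.3467731121469166
113 [321.10619469 188.84955752] dir 1.3402612240857577
units [-14.83 -20.55   0.15] turn -0.52 heading -108.6 t 9.575 F [-0.6  0.5 -0.3] w 0.0879 j [  8.  43.   7.  90.  -6.  47. -91.]
```

View pics/w2.png

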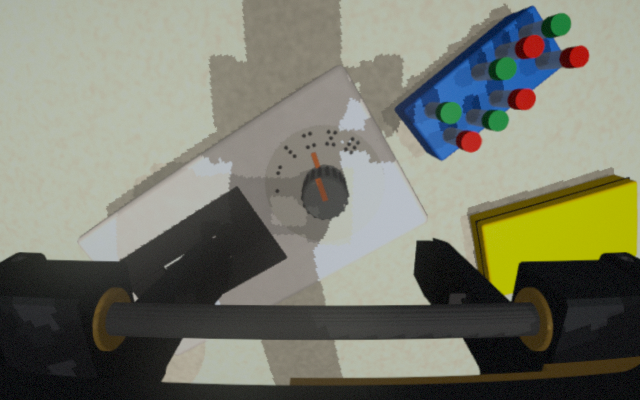

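The pointer tip at (315,155) points at the four-dot mark near (308,138) and measures 1.34 rad, so the sleeve is at four. For the cover I'll grip along the handle's 50 mm length, because a grip across its width would take joint 7 past its limit. I turn 92° anticlockwise, then travel.

Call:
drive_tool:
  moves:
    - [0,0,0,0,0,-1,1]
    - [0,0,0,0,0,-1,1]
    - [0,0,0,0,0,-1,1]
    - [0,0,0,0,0,-1,1]
    - [0,0,0,0,0,-1,1]
    - [0,0,0,0,0,-1,1]
    - [0,0,0,0,0,-1,1]
    - [0,0,0,0,0,-1,1]
    - [0,0,0,0,0,-1,1]
    - [0,0,0,0,0,-1,1]
    - [0,0,0,0,0,-1,1]
    - [0,0,0,0,0,-1,1]
    - [0,0,0,0,0,-1,1]
    - [0,0,0,0,0,-1,1]
    - [0,0,0,0,0,-1,1]
    - [0,0,0,0,0,-1,1]
    - [0,0,0,0,0,-1,1]
    - [0,0,0,0,0,-1,1]
    - [0,0,0,0,0,-1,1]
    - [0,0,0,0,0,-1,1]

```text
t: 12.08
tool_pos: [0.615, -0.1713, 0.2626]
eef_rot: [[0.288, 0.958, -0.001], [0.958, -0.288, -0.0], [-0.001, -0.0, -1.0]]
force: [0.7, 0.0, 0.0]
grip_width: 0.0882
grasp_force: 0.0
```

Call:
drive_tool:
  moves:
    - [0.96,-0.635,0,0,0,-0.16,1]
    - [0.96,-0.635,0,0,0,0,1]
    - [0.96,-0.635,0,0,0,0,1]
    - [0.96,-0.635,0,0,0,0,1]
    - [0.96,-0.635,0,0,0,0,1]
    - [0.96,-0.635,0,0,0,0,1]
    - [0.96,-0.635,0,0,0,0,1]
    - [0.96,-0.635,0,0,0,0,1]
    - [0.96,-0.635,0,0,0,0,1]
    - [0.96,-0.635,0,0,0,0,1]
    - [0.96,-0.635,0,0,0,0,1]
    - [0.96,-0.635,0,0,0,0,1]
    - [0.96,-0.635,0,0,0,0,1]
    - [0.96,-0.635,0,0,0,0,1]
    - [0.96,-0.635,0,0,0,0,1]
    - [0.96,-0.635,0,0,0,0,1]
    - [0.96,-0.635,0,0,0,0,1]
    - [0.96,-0.635,0,0,0,0,1]
    - [0.96,-0.635,0,0,0,0,1]
    - [0.96,-0.635,0,0,0,0,1]

```text
t: 14.58
tool_pos: [0.4771, 0.2696, 0.2628]
eef_rot: [[0.277, 0.961, 0.0], [0.961, -0.277, -0.0], [-0.0, 0.0, -1.0]]
force: [0.4, -0.7, -0.5]
grip_width: 0.0883
grasp_force: 0.0
```

Call:
drive_tool:
  moves:
    - [0.96,-0.635,0,0,0,0,1]
    - [0.96,-0.635,0,0,0,0,1]
    - [0,0,0,0,0,0,1]
    - [0,0,0,0,0,0,1]

```text
t: 15.08
tool_pos: [0.4643, 0.3113, 0.2626]
eef_rot: [[0.278, 0.961, 0.0], [0.961, -0.278, -0.001], [-0.001, 0.001, -1.0]]
force: [0.1, -0.0, -0.5]
grip_width: 0.0883
grasp_force: 0.0
```

```bash
python3 - <<'E'
from h import *
import pickle
c=cap('wrist','w3.png'); pickle.dump(c,open('c3.pkl','wb'))
im=cv2.cvtColor(np.asarray(c['pixels']),cv2.COLOR_RGB2BGR); h=cv2.cvtColor(im,cv2.COLOR_BGR2HSV)
o=((h[...,0]>105)&(h[...,0]<130)&(h[...,1]>140)&(h[...,2]>40)).astype(np.uint8)
n,l,st,ce=cv2.connectedComponentsWithStats(o); i=1+st[1:,4].argmax(); print(st[i],ce[i],np.unique(h[...,2][l==i]//10,return_counts=True))
P=np.array([at(c,u,v,.054)[:2] for u,v in np.argwhere(l==i)[:,::-1]],np.float32); print(cv2.minAreaRect(P*1000))
go([.465,.313,.1],-16.2)
E
```

```text
[304 165  48  26 946] [330.44608879 177.44397463] (array([ 8,  9, 10, 11, 12, 13, 14, 15, 16, 17], dtype=uint8), array([  1,  25,  70, 656,  24,  22,  18,  18,  36,  76]))
((470.19610595703125, 314.2364196777344), (22.531982421875, 41.27084732055664), 73.82299041748047)
units [ 0.11 -0.01  8.13] turn -0.0 heading -16.2 t 15.125 F [ 0.1 -0.  -0.2] w 0.088 j [-30.  38. -15. 104.  14.  40. -69.]
```

View pics/w3.png

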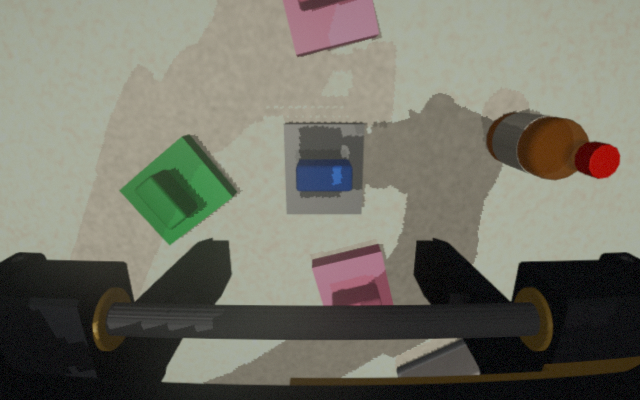

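The wrist view shows the blue-handled grey cover: plate from (285,122) to (364,213), handle top about (297–353, 165–193). Pink, green and the bottle are clear of the fingers.

```bash
python3 - <<'E'
from h import *
import pickle
c=pickle.load(open('c3.pkl','rb'))
P=at(c,325,179,.054); Q=np.mean([at(c,u,v,.02) for u,v in((285,122),(364,122),(364,213),(285,213))],0); print(P,Q)
print([np.round(at(c,u,v,.02),3) for u,v in((285,122),(364,122),(364,213),(285,213))])
go([Q[0],Q[1],.085],-16.2)
E
```

```text
[0.46781835 0.31363726 0.054     ] [0.46805816 0.31512329 0.02      ]
[array([0.445, 0.369, 0.02 ]), array([0.516, 0.348, 0.02 ]), array([0.494, 0.261, 0.02 ]), array([0.417, 0.283, 0.02 ])]
units [0.26 0.11 8.88] turn -0.0 heading -16.2 t 15.125 F [ 0.1 -0.  -0.2] w 0.088 j [-30.  38. -15. 104.  14.  40. -69.]
```

Call:
drive_tool:
  moves:
    - [0.2,0.12,0.8,0,0,0,1]
    - [0,0,1,0,0,0,1]
    - [0,0,1,0,0,0,1]
    - [0,0,1,0,0,0,1]
    - [0,0,1,0,0,0,1]
    - [0,0,1,0,0,0,1]
    - [0,0,1,0,0,0,1]
    - [0,0,1,0,0,0,1]
    - [0,0,0.5,0,0,0,1]
    - [0,0,0.5,0,0,0,1]
    - [0,0,0,0,0,0,1]
    - [0,0,0,0,0,0,0.4]
    - [0,0,0,0,0,0,0.2]
    - [0,0,0,0,0,0,-1]
    - [0,0,0,0,0,0,-1]
    - [0,0,0,0,0,0,-1]
    - [0,0,0,0,0,0,-1]

```text
t: 17.25
tool_pos: [0.4676, 0.3156, 0.0869]
eef_rot: [[0.277, 0.961, 0.0], [0.961, -0.277, 0.0], [0.0, 0.0, -1.0]]
force: [-0.3, 0.5, 3.6]
grip_width: 0.0494
grasp_force: 30.0
```

Gripped (49.4 mm). I'll lift, and meanwhile refine the deck and pin position from the stored wrist picture c1.

Call:
drive_tool:
  moves:
    - [0,0,-0.5,0,0,0,-1]
    - [0,0,-1,0,0,0,-1]
    - [0,0,-1,0,0,0,-1]
    - [0,0,-1,0,0,0,-1]
    - [0,0,-1,0,0,0,-1]
    - [0,0,-1,0,0,0,-1]
    - [0,0,0,0,0,-1,-1]
    - [0,0,0,0,0,-1,-1]
    - [0,0,0,0,0,-1,-1]
    - [0,0,0,0,0,-1,-1]
    - [0,0,0,0,0,-1,-1]
    - [0,0,0,0,0,-1,-1]
    - [0,0,0,0,0,-0.3,-1]
    - [0,0,0,0,0,0,-1]

```text
t: 19.0
tool_pos: [0.4676, 0.3153, 0.1967]
eef_rot: [[-0.22, 0.976, -0.0], [0.976, 0.22, -0.0], [-0.0, -0.0, -1.0]]
force: [0.1, 0.2, -4.2]
grip_width: 0.05
grasp_force: 30.0
```

```bash
python3 - <<'E'
from h import *
import pickle
a,b=pickle.load(open('c0.pkl','rb')); c1=pickle.load(open('c1.pkl','rb'))
def blobs(c,box,lo,hi,z,nm,k=1):
    im=cv2.cvtColor(np.asarray(c['pixels']),cv2.COLOR_RGB2BGR); h=cv2.cvtColor(im,cv2.COLOR_BGR2HSV)
    m=cv2.inRange(h,lo,hi); u0,v0,u1,v1=box; w=np.zeros_like(m); w[v0:v1,u0:u1]=m[v0:v1,u0:u1]
    n,l,st,ce=cv2.connectedComponentsWithStats(w); i=1+st[1:,4].argmax()
    q=np.argwhere(l==i)[:,::-1]; P=np.array([at(c,u,v,z)[:2] for u,v in q],np.float32); r=cv2.minAreaRect(P*1000)
    print(nm,st[i],ce[i],'mean',P.mean(0),'rect',np.round(r[0],1),np.round(r[1],1),round(r[2],1))
blobs(c1,(60,80,270,225),(0,0,0),(180,255,60),.064,'seal w1')
blobs(c1,(125,130,205,182),(10,120,50),(32,255,255),.070,'pin w1')
blobs(a,(322,155,360,175),(5,70,60),(30,255,255),.070,'pin top')
# scene
blobs(b,(258,200,335,245),(0,0,0),(180,255,60),.064,'seal scene')
blobs(b,(283,212,312,236),(10,90,60),(32,255,255),.070,'pin scene')
go([.582,-.034,.197],12.7)
E
```

```text
seal w1 [  85  119  170   96 6936] [189.62716263 161.00346021] mean [ 0.5876794  -0.05959579] rect [584.5 -39.2] [ 77.8 143. ] 12.3
pin w1 [151 152   9   9  58] [155.31034483 155.94827586] mean [ 0.5822983  -0.03348563] rect [582.2 -33.5] [6.1 6.9] 48.3
pin top [338 164   3   3   6] [339.16666667 164.83333333] mean [ 0.58030534 -0.0308705 ] rect [580.5 -31.1] [3.8 5.9] 47.0
seal scene [ 261  206   70   38 1407] [294.52238806 224.13717129] mean [ 0.58664054 -0.03739372] rect [585.2 -36.1] [ 79. 148.] 13.2
pin scene [295 219   3   5  15] [296. 221.] mean [ 0.5831099  -0.03365744] rect [583.1 -33.7] [ 4.7 13.4] 84.7
units [-1.829e+01  1.740e+00 -1.000e-02] turn 0.0 heading 12.7 t 19.0 F [ 0.1  0.2 -4.2] w 0.05 j [-26.  45. -21. 105.  26.  35. -51.]
```

The pin is at about (0.582, −0.033) from three cameras, and the yaw is 12.6°. I'll carry the cover to 14 mm on the +y side of the pin, keeping height.

Call:
drive_tool:
  moves:
    - [-0.5,0.05,0,0,0,0,-1]
    - [-0.947,0.094,0,0,0,0,-1]
    - [-0.947,0.094,0,0,0,0,-1]
    - [-0.947,0.094,0,0,0,0,-1]
    - [-0.947,0.094,0,0,0,0,-1]
    - [-0.947,0.094,0,0,0,0,-1]
    - [-0.947,0.094,0,0,0,0,-1]
    - [-0.947,0.094,0,0,0,0,-1]
    - [-0.947,0.094,0,0,0,0,-1]
    - [-0.947,0.094,0,0,0,0,-1]
    - [-0.947,0.094,0,0,0,0,-1]
    - [-0.947,0.094,0,0,0,0,-1]
    - [-0.947,0.094,0,0,0,0,-1]
    - [-0.947,0.094,0,0,0,0,-1]
    - [-0.947,0.094,0,0,0,0,-1]
    - [-0.947,0.094,0,0,0,0,-1]
    - [-0.947,0.094,0,0,0,0,-1]
    - [-0.947,0.094,0,0,0,0,-1]
    - [-0.947,0.094,0,0,0,0,-1]
    - [0,0,0,0,0,0,-1]

```text
t: 21.5
tool_pos: [0.5796, -0.0215, 0.1965]
eef_rot: [[-0.217, 0.976, 0.0], [0.976, 0.217, -0.001], [-0.001, -0.0, -1.0]]
force: [-0.1, 0.5, -2.9]
grip_width: 0.0499
grasp_force: 30.0
```

Call:
drive_tool:
  moves:
    - [0,0,0.5,0,0,0,-1]
    - [0,0,0.5,0,0,0,-1]
    - [0,0,0.5,0,0,0,-1]
    - [0,0,0,0,0,0,-1]
    - [0,0,0,0,0,0,-1]

```text
t: 22.12
tool_pos: [0.5793, -0.0188, 0.1667]
eef_rot: [[-0.221, 0.975, 0.0], [0.975, 0.221, 0.0], [0.0, 0.0, -1.0]]
force: [1.0, -0.5, -2.6]
grip_width: 0.0495
grasp_force: 30.0
```

```bash
python3 - <<'E'
from h import *
s=sensors.read_state(); print(s['tool_pos'],s['force'],s['grip_width'])
go([.5822,-.033,.159],12.6)
c=cap('wrist','w4.png')
E
```

```text
[ 0.57930683 -0.01878947  0.16670687] [ 0.97251581 -0.53972751 -2.57467818] 0.04953551646805369
units [-0.72 -0.02  0.39] turn 0.04 heading 12.8 t 22.125 F [ 1.  -0.5 -2.6] w 0.0495 j [ 11.  49. -24. 104.  32.  35. -20.]
```

View pics/w4.png

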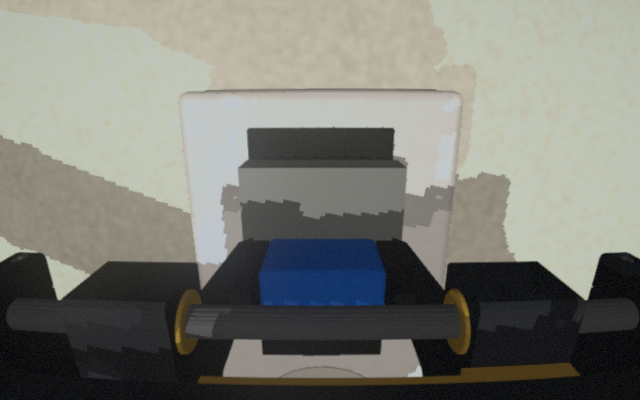

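The cover (239–406, centre 322) sits squarely in line with the seal (248–394, centre 321) and the reader (180–462, centre 321). I'll lower until it touches the pin.

Call:
drive_tool:
  moves:
    - [0,0,0.25,0,0,0,-1]
    - [0,0,0.15,0,0,0,-1]
    - [0,0,0.1,0,0,0,-1]
    - [0,0,0,0,0,0,-1]
    - [0,0,0,0,0,0,-1]

```text
t: 22.8
tool_pos: [0.5792, -0.019, 0.1569]
eef_rot: [[-0.221, 0.975, 0.0], [0.975, 0.221, -0.0], [-0.0, 0.0, -1.0]]
force: [-0.3, -0.6, -0.5]
grip_width: 0.0497
grasp_force: 30.0
```

About 2.5 N of lift shows contact on the pin. Sliding toward −y.

Call:
drive_tool:
  moves:
    - [-0.1,0,0,0,0,0,-1]
    - [-0.1,0,0,0,0,0,-1]
    - [-0.1,0,0,0,0,0,-1]
    - [-0.1,0,0,0,0,0,-1]
    - [0,0,0,0,0,0,-1]
    - [0,0,0,0,0,0,-1]

```text
t: 23.55
tool_pos: [0.5812, -0.0272, 0.1567]
eef_rot: [[-0.221, 0.975, 0.0], [0.975, 0.221, -0.001], [-0.001, 0.0, -1.0]]
force: [0.9, -0.1, -0.5]
grip_width: 0.0497
grasp_force: 30.0
```

Call:
drive_tool:
  moves:
    - [-0.08,0,0,0,0,0,-1]
    - [-0.08,0,0,0,0,0,-1]
    - [0,0,0,0,0,0,-1]
    - [0,0,0,0,0,0,-1]

```text
t: 24.05
tool_pos: [0.5815, -0.03, 0.1565]
eef_rot: [[-0.221, 0.975, -0.001], [0.975, 0.221, -0.0], [-0.0, -0.001, -1.0]]
force: [0.7, -0.5, -3.3]
grip_width: 0.0499
grasp_force: 30.0
```

Call:
drive_tool:
  moves:
    - [-0.08,0,0,0,0,0,-1]
    - [-0.08,0,0,0,0,0,-1]
    - [0,0,0,0,0,0,-1]
    - [0,0,0,0,0,0,-1]

```text
t: 24.55
tool_pos: [0.5824, -0.0331, 0.1567]
eef_rot: [[-0.221, 0.975, 0.0], [0.975, 0.221, -0.0], [-0.0, 0.0, -1.0]]
force: [-0.8, 0.5, -3.4]
grip_width: 0.0495
grasp_force: 30.0
```

The upward force vanished at y ≈ −0.030, so the pin has sprung into the socket. Lowering.

Call:
drive_tool:
  moves:
    - [0,0,0.1,0,0,0,-1]
    - [0,0,0.1,0,0,0,-1]
    - [0,0,0.1,0,0,0,-1]
    - [0,0,0,0,0,0,-1]
    - [0,0,0,0,0,0,-1]

```text
t: 25.18
tool_pos: [0.5823, -0.033, 0.1509]
eef_rot: [[-0.221, 0.975, -0.0], [0.975, 0.221, -0.0], [-0.0, -0.0, -1.0]]
force: [-1.3, 0.1, 1.0]
grip_width: 0.0498
grasp_force: 30.0
```

Call:
drive_tool:
  moves:
    - [0,0,0.1,0,0,0,-1]
    - [0,0,0.1,0,0,0,-1]
    - [0,0,0.05,0,0,0,-1]
    - [0,0,0,0,0,0,-1]
    - [0,0,0,0,0,0,-1]

```text
t: 25.8
tool_pos: [0.5823, -0.033, 0.1469]
eef_rot: [[-0.221, 0.975, 0.0], [0.975, 0.221, -0.001], [-0.001, 0.0, -1.0]]
force: [-4.4, -0.5, 12.7]
grip_width: 0.0498
grasp_force: 30.0
```

Call:
drive_tool:
  moves:
    - [0,0,0.05,0,0,0,-1]
    - [0,0,0,0,0,0,-1]
    - [0,0,0,0,0,0,-1]
    - [0,0,0,0,0,0,-1]

```text
t: 26.3
tool_pos: [0.5823, -0.033, 0.1469]
eef_rot: [[-0.221, 0.975, 0.001], [0.975, 0.221, -0.001], [-0.001, 0.001, -1.0]]
force: [-6.1, -1.4, 20.1]
grip_width: 0.0497
grasp_force: 30.0
```

```bash
python3 - <<'E'
from h import *
s=sensors.read_state(); print(s['t'],s['tool_pos'],s['force'],s['moment'],s['grip_width'],np.abs(s['joint_vel']).max())
c=cap('scene'); im=cv2.cvtColor(np.asarray(c['pixels']),cv2.COLOR_RGB2BGR)
cv2.imwrite('pics/s5.png',cv2.resize(im[150:300,120:360],None,fx=3.3,fy=3.3,interpolation=cv2.INTER_CUBIC))
E
```

```text
26.3 [ 0.58230405 -0.03297441  0.14685042] [-6.06877597 -1.39838114 20.14444056] [-0.1230986   1.38346944  0.02425227] 0.04974989872428926 0.1603065727488882
```

View pics/s5.png

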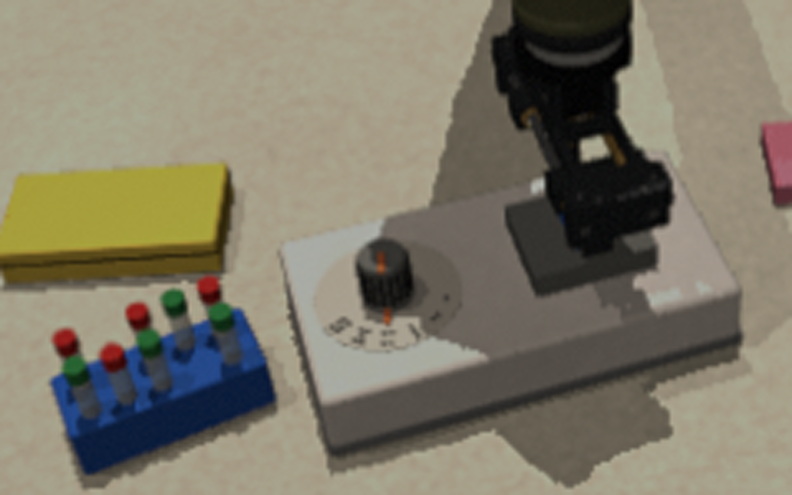

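The view shows the cover flat on the deck, the sleeve at four dots (crop (388,318)), and the rack and slide box untouched. The tool stops at 0.1469 m, exactly the flat height, with about 20 N of push, so the cover has bottomed. Handing in.

```bash
python3 -c "
from workcell import robot; print(robot.close_job())"
```

```text
the job is handed in; nothing more can be done
None
```

The job is handed in, with no verdict returned: the sleeve was turned to 4 first, and the cover is on the pin, pressed flat against the seal and still held with about 20 N; the slide box and rack looked undisturbed, but I didn't re-check the bottle at the end.

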